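# Open the label printer for a new roll

### The job

The roll in the wide label printer on the dispensary counter is due to be changed. Push down the oblong release button on the front deck of the wider of the two printers so that its cover springs fully open, and leave it open. The narrow receipt printer beside it must stay shut.

Things in the scene. Friction and masses are not known exactly. Their poses are not given: they have to be found in the camera images.
- label_release_top (a point): Centre of the top face of the WIDE printer's release button: a black oblong 24 (x) by 44 (y) mm, 10 mm proud of the flat front deck, 90 mm above the counter, mid-deck, 36 mm behind the front edge. z up; x from the printer's front to its back (within 0.3 rad of the robot's forward); y along its front edge. The cover's front wall, 35 mm tall, stands 45 mm from here along +x.
- label_release (a joint): Travel of the wide printer's release button, m: 0 up, 0.006 fully down. Sprung: about 2 N to start it, 6 N fully down; moves straight down and returns by itself. The cover's latch lets go at about 0.004, so push it fully down.
- label_cover (a joint): Cover angle of the WIDE label printer (grey base, white cover; 210 wide, 200 deep, 117 mm high closed), rad: 0 closed and latched, 1.35 at its stop, fully open (nearly upright, edge about 200 mm above the counter). Hinged along the printer's back. Unlatched, its spring lifts it to the stop within 2 s and keeps it there unless something is in the way.
- receipt_cover (a joint): Cover angle of the NARROW receipt printer (120 mm wide, otherwise like the label printer, with the same button, latch and spring), rad: 0 closed and latched, 1.35 open. Must stay closed. It stands beside the wide one; which of the two is on the left varies.

How it is judged (in metres and radians):
At the end, for the whole second after the job is handed in: The label printer's cover stands at rest at its stop (above 1.2 rad of 1.35, about 9 degrees short at most) and the receipt printer's cover is still closed (below 0.05 rad) (value of joint label_cover above 1.2 rad and velocity of joint label_cover between -0.1 and 0.1 rad/s and value of joint receipt_cover below 0.05 rad); the robot touches nothing.
It fails at once if the narrow receipt printer's cover is opened (value of joint receipt_cover above 0.1 rad).
It also fails if it takes over 35 s, if anything falls off the work surface, if the arm or the gripper's body presses on something with over 40 N, if the wrist force passes 120 N, or if a joint passes its speed limit or range.

### The arm

A 6-joint arm with a two-finger parallel gripper is mounted at the origin on the work surface. World frame = base frame: x ahead of the robot, y to its left, z up, the work surface at z = 0. Lengths are in mm, angles in degrees, forces in N, time in s.
With the tool pointing down it reaches from about 350 to 925 mm from the base axis. Payload 6.4 kg.
Tool frame: the origin (TCP) lies on the centre line of the jaws, within the pads' length; the fingertips stand 22 mm ahead of it and the grasp point (between the pads) lies 3 mm ahead of it (ctrl.nose_length is the distance from the TCP to the fingertips, in mm); z points along the fingers, y is the line along which they close (so a half turn about z gives the same grasp; the last joint's range is limited). The gripper opens to 94 mm and grips with 3 to 60 N. Pads are 16 mm wide; open, the fingers measure 119 mm over their backs; the gripper's body (75 mm by 177 mm) begins 78 mm behind the grasp point.
Start: joints at [60.556, 14.043, 89.255, -0, 76.702, -9.975], TCP at [216.642, 612.846, 227.455] pointing down, gripper open.
Joint ranges: [-179.41, 179.41], [-58.25, 129.5], [7.25, 145.43], [-54.29, 234.29], [11.92, 165.04], [-157.13, 157.13]. Speed limits (degrees/s): [147.25, 147.25, 180, 180, 180, 180].

### API

Orientations are given as [roll, pitch, yaw] about the fixed x, y, z axes, in that order (R = Rz(yaw) Ry(pitch) Rx(roll)).
In Python, from cell import ctrl gives the robot as it stands.
- The arm moves only by the shell command python3 -m jog 'ROWS'. ROWS is a JSON object of lists of equal length, an entry for each row: "hand": the closure in counts, from 0 (fully open) to 255 (shut); "slide": the shift along the tool's x, y, z in cm, a list of three; "spin": the turn about the tool's z in rad. A call has 1 to 20 rows; each row shifts and turns the commanded pose from where the row before left it, along the tool's axes as they then stand; what a row does not reach is not made up. A row lasts 1/8 s, in which the tool goes at most 62.5 mm and 10.7 degrees, less where a joint would pass 70% of its speed; a pose out of reach is approached as far as the arm can. A call is refused whole if a number of a shift passes 6.25 or a number of a turn 0.188, either way. A call with a gripper value outside its range is refused whole. The fingers move at their own pace and stop on an object; the grip force is fixed at half the most. Time passes only in rows, so rows that do not move let the fingers close. It gives the time, the measured TCP pose, the force, the opening and the grip force at its end, in the units of the state.
- ctrl.get_state(): the state, without advancing time (a new reading comes with each control period).
- ctrl.camera(name): name is "scene" or "top" or "wrist"; returns a dict with "color" (384x512x3 uint8, red, green, blue), "vertical_fov" (degrees; the focal length in pixels is half the picture's height over the tangent of half this angle, whatever the lens; pixels are square), "cx", "cy" (the principal point, pixels), "k1" (the pictures are not rectified: a ray, as slopes to the right and down, at radius r is drawn at 1 + k1 r^2 times it, then the intrinsics apply), "R" (3x3) and "t" (3): a world point X has camera coordinates R X + t. Camera axes: x right, y down, z forward; pixel columns grow to the right and rows downward; lengths in mm; the calibration is good to about 2 mm. A picture is of the moment at which its call begins. There is no depth.
- ctrl.job_done(): hands the job in; it is judged then, once.
The state is a dict: "time_s": time; "qpos": joint angles; "qvel": joint speeds; "joint_torque": joint torques, N m; "tcp_pos": TCP position; "eef_rot": TCP orientation; "force": force on the tool from outside, world axes, zero at the start; "ft_torque": the same for the moment, N m; "opening": opening from 0.0 (shut) to 1.0 (fully open); "gripper_force": force on a finger pad.
Only numpy, scipy, OpenCV 4.12 (cv2) and the standard library are available. Lean on these libraries where they do the work, as an engineer would, in place of code of your own. Each camera call takes 0.05 s, during which the arm holds its last target. There are 200 camera calls.

## Working session

There is one attempt and no reset: what is moved stays moved. The work goes in short steps, Python scripts to look and compute and a shell command to move; the robot and the scene stay as the last step left them, time stands still between calls to the robot, and variables do not carry over. Pictures are saved under pics/ and viewed, at most 10 in all, crops included, and the job is handed in when it is done.

```bash
mkdir -p pics; cat > h.py <<'E'
import numpy as np,cv2
from cell import ctrl
def K(c):
    f=c["color"].shape[0]/2/np.tan(np.radians(c["vertical_fov"]/2))
    return np.array([[f,0,c["cx"]],[0,f,c["cy"]],[0,0,1.]]),np.array([c["k1"],0,0,0,0.])
def toplane(c,px,z):
    k,d=K(c);R=np.array(c["R"]);t=np.array(c["t"])
    s=cv2.undistortPoints(np.array(px,float).reshape(-1,1,2),k,d).reshape(-1,2)
    r=np.c_[s,np.ones(len(s))]@R; o=-R.T@t
    return o+r*((z-o[2])/r[:,2])[:,None]
E
python3 - <<'E'
from h import *
ims=[]
for n in("scene","top"):
    c=ctrl.camera(n);np.save(n+".npy",c,allow_pickle=True);cv2.imwrite(f"pics/{n}.png",cv2.resize(c["color"][...,::-1],(768,576),interpolation=cv2.INTER_CUBIC))
s=ctrl.get_state();print(s["time_s"],s["tcp_pos"],s["eef_rot"])
E
```

```text
0.1 [216.36986915 612.40814795 226.48299682] [-1.79904777e+02 -1.64968817e-02  1.60533065e+02]
```

View pics/top.png

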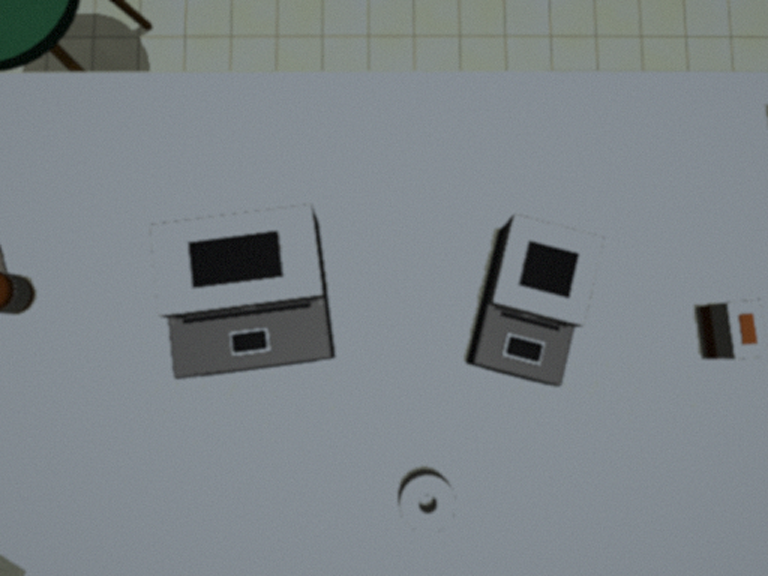

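View pics/scene.png

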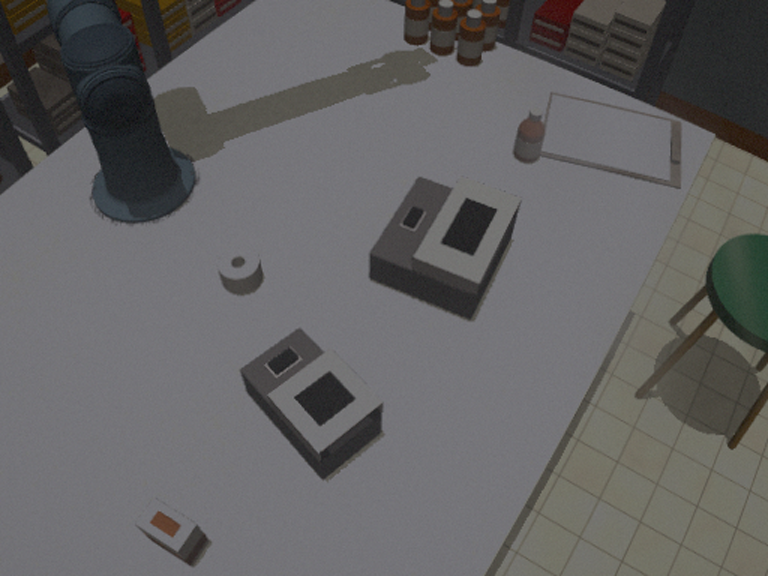

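The wide printer is on the left (button at about (250,342) in the top view and (412,217) in the scene view), and the narrow one is on the right. Next I'll locate the button and the printer's yaw.

```bash
cat > m.py <<'E'
from h import *
def blob(c,p,w):
    g=c["color"].max(2).astype(int);x,y=p
    m=((g[y-w:y+w,x-w:x+w])<60).astype(np.uint8)
    n,l,s,ce=cv2.connectedComponentsWithStats(m)
    i=l[w,w]; print("area",s[i],ce[i])
    r=cv2.minAreaRect(np.argwhere(l==i)[:,::-1].astype(np.float32))
    return ce[i]+[x-w,y-w],cv2.boxPoints(r)+[x-w,y-w]
P=[]
for n,p in(("top",(166,228)),("scene",(275,145))):
    c=np.load(n+".npy",allow_pickle=True).item()
    ce,b=blob(c,p,20)
    print(n,ce,toplane(c,[ce],90)[0]);print(toplane(c,b,90)[:,:2].round(1).tolist())
c=np.load("top.npy",allow_pickle=True).item()
# front deck edge, cover front top edge, z=80/117
for px,z in(([(175,377),(334,356)],80),([(164,314),(324,296)],117)):
    q=toplane(c,np.array(px)/1.5,z);d=q[0]-q[1];print(q.round(0).tolist(),"yaw",np.degrees(np.arctan2(-d[0],d[1])))
E
python3 m.py
```

```text
area [  9  13  22  13 235] [19.73617021 19.18297872]
top [165.73617021 227.18297872] [544.00036237 161.75203359  90.        ]
[[551.5, 184.1], [557.2, 142.7], [536.2, 139.4], [530.6, 180.7]]
area [ 14  13  13  14 114] [20.14035088 19.28947368]
scene [275.14035088 144.28947368] [543.55468162 164.14659369  90.        ]
[[535.4, 141.2], [528.3, 190.9], [551.6, 188.7], [558.1, 139.3]]
[[498.0, 259.0, 80.0], [524.0, 51.0, 80.0]] yaw 7.192572794772346
[[578.0, 264.0, 117.0], [600.0, 62.0, 117.0]] yaw 6.176634270296658
```

```bash
python3 -m jog '{"hand":[255,255,255,255,255,255,255,255,255,255,255,255,255,255,255,255,255,255,255],"slide":[[0,0,0],[0,0,0],[0,0,0],[-1.9,-3.47,0],[-1.9,-3.47,0],[-1.9,-3.47,0],[-1.9,-3.47,0],[-1.9,-3.47,0],[-1.9,-3.47,0],[-1.9,-3.47,0],[-1.9,-3.47,0],[-1.9,-3.47,0],[-1.9,-3.47,0],[-1.9,-3.47,0],[-1.9,-3.47,0],[-1.9,-3.47,0],[-1.9,-3.47,0],[0,0,0],[0,0,0]],"spin":[-0.154,-0.154,-0.154,0,0,0,0,0,0,0,0,0,0,0,0,0,0,0,0]}'; python3 - <<'E'
from h import *
s=ctrl.get_state();print(s["tcp_pos"],s["eef_rot"],s["opening"])
for n in("wrist","scene"):
    c=ctrl.camera(n);np.save(n+"2.npy",c,allow_pickle=True);cv2.imwrite(f"pics/{n}2.png",c["color"][...,::-1])
    k,d=K(c);print(n,cv2.projectPoints(np.array([[544.,163,90]]),cv2.Rodrigues(np.array(c["R"]))[0],np.array(c["t"]),k,d)[0])
E
```

```text
time_s: 2.48
tcp_pos: [539.3, 163.5, 227.0]
eef_rot: [180.0, -0.1, -173.0]
force: [1.1, 0.1, -0.2]
opening: 0.005
gripper_force: 0.0
[539.2939989  163.49398229 227.00374843] [ 1.79976298e+02 -6.18973259e-02 -1.72996163e+02] 0.00457584341813102
wrist [[[254.78875514 189.23987636]]]
scene [[[275.05583691 144.62842744]]]
```

View pics/wrist2.png

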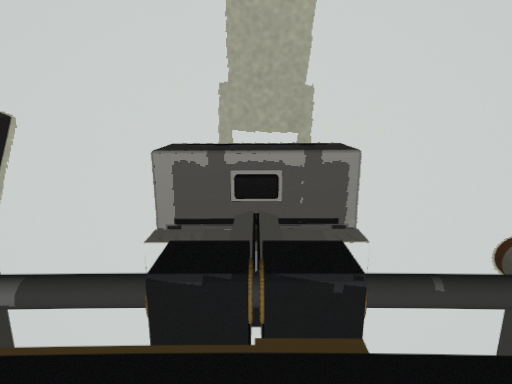

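The wrist view shows the button at (256,186), predicted at (255,189). That agrees within 3 mm, and the tool is square to the printer, so I'm descending.

```bash
python3 -m jog '{"hand":[255,255,255,255,255,255],"slide":[[0,0,3],[0,0,3],[0,0,3],[0,0,1.6],[0,0,0],[0,0,0]],"spin":[0,0,0,0,0,0]}'; python3 -m jog '{"hand":[255,255,255,255,255,255,255],"slide":[[0,0,0.3],[0,0,0.3],[0,0,0.3],[0,0,0.3],[0,0,0.3],[0,0,0],[0,0,0]],"spin":[0,0,0,0,0,0,0]}'
```

```text
time_s: 3.32
tcp_pos: [540.7, 163.4, 122.8]
eef_rot: [-180.0, 0.1, -173.0]
force: [0.1, 0.2, -0.6]
opening: 0.007
gripper_force: 0.0
time_s: 4.2
tcp_pos: [540.0, 163.1, 106.9]
eef_rot: [-180.0, 0.0, -173.0]
force: [-1.7, -0.2, 4.9]
opening: 0.009
gripper_force: 2.7
```

```bash
python3 -m jog '{"hand":[255,255,255,255],"slide":[[0,0,0.1],[0,0,0.1],[0,0,0],[0,0,0]],"spin":[0,0,0,0]}'; python3 - <<'E'
from h import *
c=ctrl.camera("scene");cv2.imwrite("pics/s3.png",c["color"][...,::-1])
E
```

```text
time_s: 4.7
tcp_pos: [540.1, 163.1, 106.1]
eef_rot: [-180.0, -0.0, -173.0]
force: [-5.8, -0.6, 12.5]
opening: 0.001
gripper_force: 6.2
```

View pics/s3.png

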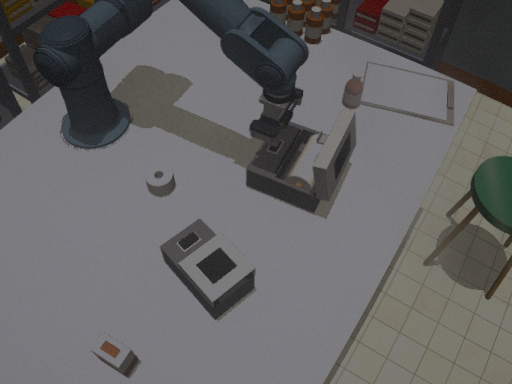

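The label cover stands open at (335,155) and the receipt printer at (208,265) is shut. Now I'll retreat upward.

```bash
python3 -m jog '{"hand":[255,255,255,255,255,255,255,255,255,255,255,255],"slide":[[0,0,-0.5],[0,0,-1],[0,0,-3],[0.5,0,-3],[1,0,-3],[1,0,-3],[1,0,-2],[0,0,0],[0,0,0],[0,0,0],[0,0,0],[0,0,0]],"spin":[0,0,0,0,0,0,0,0,0,0,0,0]}'; python3 - <<'E'
from h import *
c=ctrl.camera("scene");cv2.imwrite("pics/s4.png",c["color"][...,::-1])
E
```

```text
time_s: 6.25
tcp_pos: [505.1, 158.8, 259.0]
eef_rot: [180.0, -0.0, -173.0]
force: [-0.9, -0.7, 0.4]
opening: 0.005
gripper_force: 0.0
```

View pics/s4.png

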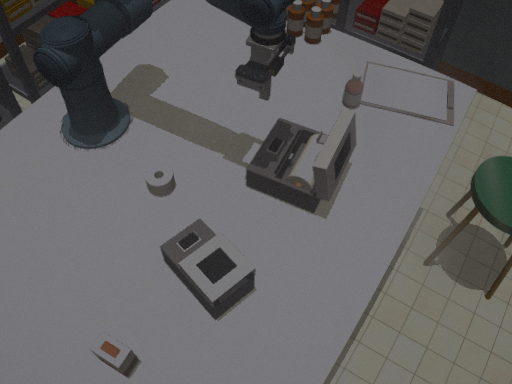

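The cover is upright in the same place as before, around (335,155). The arm is clear and the receipt printer is still shut.

```bash
python3 -c "
from cell import ctrl
print(ctrl.job_done())"
```

```text
the job is handed in; nothing more can be done
None
```

I pressed the wide printer's release button, its cover sprang open and stayed open, the receipt printer stayed shut, the arm is clear, and the job is handed in (no verdict was returned).

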